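# Shut and clamp the stage-top incubator, set it to 37 degrees

## Task

The dishes are in the incubation chamber: lower its glass lid gently onto the seal, then swing both red turnbuttons in over the lid until each bites and holds it clamped down firmly, without forcing the turnbuttons. Turn the temperature controller's dial so that its white pointer stands at the red 37-degree mark, and leave everything else on the table where it is.

Things in the scene. Friction and masses are not known exactly. Their poses are not given: they have to be found in the camera images.
- chamber: Incubation chamber, fixed to the table: open aluminium box, rim 40 mm high. Origin on the table under the middle of its width, z up, +x from its front (turnbuttons) to its back (lid hinge), +y to its left. It spans x -95 to +105, y -120 to +120 mm. A sprung rubber seal strip lies in the front rim at x = -40 mm.
- lid (a joint): Lid angle, rad: 0 = shut; grows as it opens; starts 0.7 to 1.2, range to 1.5. The stiff hinge holds the lid at any angle (1 to 4 N at its front border moves it down). The last 6 mm at the front squeeze the seal (1.5 N per mm); let go, it rests on the seal with its front 2 to 7 mm above shut (0.015 to 0.05).
- lid_hinge (a point): Middle of the lid's hinge line, at the chamber's (92, 0, 44) mm; the line runs along the chamber's y; axes as the chamber's. The lid is a flat frame 190 mm wide, 8 mm thick, from 4 to 144 mm off this line, its underside in the plane of the line; shut, its top is 52 mm above the table.
- lid_edge (a point): Point on the lid's outer (top) face, mid-width on the solid front border (96 to 144 mm from the hinge line), 132 mm from the hinge line. Moves with the lid; its x axis points along the lid to the hinge, z out of the outer face. The glass window (72 x 142 mm) lies 24 to 96 mm from the hinge line.
- button_left (a joint): Angle of the left (+y) red turnbutton about its upright pivot, rad: 0 = wing straight along the chamber's +x over the lid; grows as it swings out to the chamber's +y (1.57). Range -0.4 to 2.0, starts 1.2 to 1.7. Turns with 1 to 2 N at the post. Swung in, it climbs a strike plate on the lid, then bites somewhere between 0.4 and -0.2 rad.
- button_right (a joint): The same for the right (-y) turnbutton, mirrored: 0 = wing along the chamber's +x; grows as it swings out to the chamber's -y.
- left_wing: Red wing of the left turnbutton, turning with it. Origin on the pivot, 40 mm above the table; x along the wing, z up. 76 mm long, 18 mm wide, underside 60 mm and top 72 mm above the table, with the upright thumb post near its end. It presses on nothing but its strike plate.
- right_wing: Red wing of the right turnbutton; the same.
- left_pivot (a point): Pivot of the left turnbutton, on the rim 40 mm above the table at the chamber's (-70, +44) mm; fixed, axes as the chamber's. Its boss is 22 mm wide, 35 mm high. Strike plate: on the lid's front border, 36 to 52 mm from the pivot along the chamber's x; a lead-in ramp (15 degrees) from outside, then a wedge rising 12 degrees towards the middle.
- right_pivot (a point): Pivot of the right turnbutton, at the chamber's (-70, -44) mm; fixed; its strike plate is mirrored. Each plate is screwed to its own height (+-1.7 mm, not reported), so the angle where a wing bites differs each time and must be felt: no stop marks it.
- left_post (a point): Top centre of the left turnbutton's upright thumb post, 96 mm above the table, 66 mm from the pivot, 13 to 16 mm thick; moves with it. Push at the post: 2 to 8 N on the lead-in (0.95 to 0.65 rad), where it may spring back if left; 2 N on the wedge until it bites, then about 1 to 3 N more per mm. 9 to 15 N clamps well and stays; over 30 N is forcing.
- right_post (a point): Top centre of the right turnbutton's thumb post; the same. The turnbutton turned second meets little resistance on its lead-in. A wing enters only if the lid's front is under 8 mm from shut.
- controller: Temperature controller, fixed to the table left or right of the chamber: white desk console 150 mm (x) by 140 mm (y), z up, origin under its middle. Its top panel slopes by 20 degrees, from 39 mm at the front (-x) to 93 mm high at the back (+x), and carries the dial.
- dial (a joint): Dial angle, rad, growing clockwise seen from above; range 0 to 4.6, starts 0.3 to 1.1; the red 37-degree mark is at 2.60. Needs 0.06 N m, stays where left. At 0 the white pointer is 135 degrees anticlockwise of straight uphill on the panel; at 2.36 it points uphill.
- dial_grip (a point): Point on the dial's axis, 22 mm above the panel, inside its grip bar; fixed, axes as the controller's. The axis is the controller's z leaned 20 degrees towards its -x. Skirt 58 mm across, 9 mm high; on it a grey bar 50 mm long, 12 mm wide, its top 31 mm above the panel, with a white line at the pointer end.
- dial_mark (a point): Middle of the red 37-degree mark on the panel, 44 mm from the dial's axis; the other marks are white.
- slide_box: Blue slide box 150 x 135 x 42 mm, on the other side of the chamber; leave alone. Origin under its centre.
- well_plate: Six-well plate 127 x 85 x 20 mm; leave alone. Origin under its centre.
- oil_bottle: Amber bottle, 36 mm wide, 70 mm high; leave alone. Origin under its centre.
- objective_tube: Silver and black objective tube, 48 mm wide, 78 mm high; leave alone. Origin under its centre.
- dish_stack: Stack of clear dishes, 60 mm wide, 45 mm high; leave alone. Origin under its centre.
- pen_cup: Black cup, 76 mm wide, 95 mm high; leave alone. Origin under its centre.
- wipes_box: Carton of wipes 120 x 115 x 80 mm; leave alone. Origin under its centre.
Things that resemble listed ones, but are neither listed nor needed, are in the scene too. Leave any orange or pink look-alike of the controller alone.

How it is judged:
By the outcome, as a careful person would: the job done as asked, in the order asked, and still so for the second after the job is handed in, with the robot touching nothing.
It also fails if it takes over 72 s, if anything falls off the work surface, if the arm or the gripper's body presses on something with over 40 N, if the wrist force passes 120 N, or if a joint passes its speed limit or range.

## Robot

A 6-joint arm with a two-finger parallel gripper is mounted at the origin on the work surface. World frame = base frame: x ahead of the robot, y to its left, z up, the work surface at z = 0. Lengths are in m, angles in rad, forces in N, time in s.
With the tool pointing down it reaches from about 0.35 to 0.875 m from the base axis. Payload 15.5 kg.
Tool frame: the origin (TCP) lies on the mounting face of the last link; the fingertips stand 173 mm ahead of it and the grasp point (between the pads) lies 155 mm ahead of it; z points along the fingers, y is the line along which they close (so a half turn about z gives the same grasp; the last joint's range is limited). The gripper opens to 85 mm and grips with 20 to 120 N. Pads are 22 mm wide; open, the fingers measure 114 mm over their backs; the gripper's body (76 mm by 85 mm) begins 54 mm behind the grasp point. The pads swing forward as they close: fully open they stand 13 mm farther back than shut.
Start: joints at [1.151, 0.494, 1.345, -0, 1.302, -0.096], TCP at [0.199, 0.593, 0.405] pointing down, gripper open.
Joint ranges: [-2.91, 2.91], [-0.82, 2.16], [0.22, 2.67], [-1.22, 4.37], [0.12, 2.79], [-3.08, 3.08]. Speed limits (rad/s): [1.89, 1.89, 2.57, 3.01, 3.01, 3.01].

## Interface

Orientations are given as [roll, pitch, yaw] about the fixed x, y, z axes, in that order (R = Rz(yaw) Ry(pitch) Rx(roll)).
In Python, from workcell import bot, capture, calibration, workorder, nets gives the robot as it stands. The module is installed in compiled form; this text tells all that it offers.
- The arm moves only by the shell command python3 -m creep 'ROWS' [FORCE]. ROWS is JSON, a list of rows, each an object with "grip": the closure, from -1 (fully open) to 1 (shut); "travel": the shift along the tool's x, y, z in units of 25 mm (1.0 is 25 mm), a list of three; "dr": the turn, a rotation vector about the tool's x, y, z in degrees, a list of three. In form: [{"grip": grip, "travel": [dx, dy, dz], "dr": [ax, ay, az]}, ...]. A call has 1 to 20 rows; each row shifts and turns the commanded pose from where the row before left it, along the tool's axes as they then stand; what a row does not reach is not made up. A row lasts 1/12 s, in which the tool goes at most 41.7 mm and 7.16 degrees, less where a joint would pass 70% of its speed; a pose out of reach is approached as far as the arm can. A call is refused whole if a number of a shift passes 1 or a number of a turn 7.16, either way. A call with a gripper value outside its range is refused whole. The fingers move at their own pace and stop on an object; FORCE is the grip in N (left out, the last holds). Time passes only in rows, so rows that do not move let the fingers close. It gives the time, the measured TCP pose, the force, the opening and the grip force at its end, in the units of the state.
- bot.state(): the state, without advancing time (a new reading comes with each control period).
- capture(name): name is "scene" or "top" or "wrist"; returns the picture (400x640x3 uint8, red, green, blue); there is no depth.
- calibration(name): a dict with "fx", "fy", "cx", "cy" (pixels), "R" (3x3) and "t" (3): a world point X has camera coordinates R X + t. Camera axes: x right, y down, z forward; pixel columns grow to the right and rows downward; lengths in m; the calibration is good to about 2 mm. The wrist camera is an equidistant fisheye: a pixel r from the principal point sees the ray r / f radians off the axis. A picture is of the moment at which its call begins: read the wrist's pose just before it. calibration takes no time and is no camera call; for the wrist camera it gives the pose at the moment of the call.
- workorder.close_job(): hands the job in; it is judged then, once.
Trained networks look in the newest picture that a camera, given by its name, has taken for a name from the list of things; names that differ only in an ending like _2 or _b are one class to them, and where a whole thing is asked for, a point or a joint stands for the part that bears it (a point fixed in the world has none). Each returns a list of dicts, best first, with "conf" (0 to 1); they miss things now and then, are a little off and sometimes report something else, mostly with a low value. They report only what shows in the picture. A call takes as long as a camera call. They do not tell look-alikes from the thing itself.
- nets.boxes_of(name, camera): "at" ([column, row] as shares, 0 to 1, of the picture: columns of its width, rows of its height, amid what is visible of it).
- nets.pinpoint(name, camera): "at" ([column, row] as shares, 0 to 1, of the picture: columns of its width, rows of its height: a listed point, or the origin of a listed thing).
The state is a dict: "t": time; "joint_pos": joint angles; "joint_vel": joint speeds; "joint_efforts": joint torques, N m; "tool_pos": TCP position; "tcp_rot": TCP orientation; "force": force on the tool from outside, world axes, zero at the start; "moment": the same for the moment, N m; "opening": finger opening in m; "grasp_force": force on a finger pad.
Only numpy, scipy, OpenCV 4.12 (cv2) and the standard library are available. Lean on these libraries where they do the work, as an engineer would, in place of code of your own. Each camera call takes 0.05 s, during which the arm holds its last target. There are 200 camera calls.

## Working session

There is one attempt and no reset: what is moved stays moved. The work goes in short steps, Python scripts to look and compute and a shell command to move; the robot and the scene stay as the last step left them, time stands still between calls to the robot, and variables do not carry over. Pictures are saved under pics/ and viewed, at most 11 in all, crops included, and the job is handed in when it is done.

```bash
mkdir -p pics
cat > h.py <<'E'
import numpy as np, cv2, json
from scipy.optimize import least_squares
from scipy.spatial.transform import Rotation as Ro
from workcell import bot, capture, calibration, workorder, nets
def proj(X,c,cam):
    p=np.array(c['R'])@np.array(X)+np.array(c['t'])
    if cam=='wrist':
        r=np.hypot(p[0],p[1]);th=np.arctan2(r,p[2]);s=th/max(r,1e-9)
        return np.array([c['fx']*p[0]*s+c['cx'],c['fy']*p[1]*s+c['cy']])
    return np.array([c['fx']*p[0]/p[2]+c['cx'],c['fy']*p[1]/p[2]+c['cy']])
def pose():
    s=bot.state(); return np.array(s['tool_pos']),Ro.from_euler('xyz',s['tcp_rot'])
E
python3 - <<'E'
from h import *
s=bot.state();print({k:np.round(v,3).tolist() for k,v in s.items()})
for cam in ['scene','top','wrist']:
    c=calibration(cam); im=capture(cam); cv2.imwrite(f'pics/{cam}0.png',im[:,:,::-1])
    print(cam,{k:np.round(v,3).tolist() for k,v in c.items()})
    if cam=='wrist': continue
    for n in ['chamber','lid_hinge','lid_edge','left_pivot','right_pivot','left_post','right_post','controller','dial_grip','dial_mark']:
        r=nets.pinpoint(n,cam); print(n,[(np.round(np.array(d['at'])*[640,400],1).tolist(),round(d['conf'],2)) for d in r[:3]])
E
```

```text
{'t': 0.0, 'joint_pos': [1.151, 0.494, 1.346, 0.0, 1.303, -0.095], 'joint_vel': [0.001, -0.0, -0.0, 0.002, 0.0, -0.002], 'joint_efforts': [-0.001, -88.214, -38.386, -0.0, 0.01, 0.0], 'tool_pos': [0.199, 0.592, 0.404], 'tcp_rot': [-3.14, -0.0, 2.818], 'force': [0.128, -1.16, -0.297], 'moment': [0.028, 0.032, -0.011], 'grasp_force': 0.0, 'opening': 0.086}
scene {'fx': 463.012, 'fy': 463.012, 'cx': 321.782, 'cy': 196.825, 'R': [[0.596, 0.803, -0.015], [0.583, -0.446, -0.679], [-0.552, 0.396, -0.734]], 't': [-0.27, -0.218, 1.756]}
chamber [([333.1, 233.9], 0.61), ([254.8, 273.2], 0.43)]
lid_hinge [([348.9, 245.1], 0.94), ([208.2, 231.8], 0.17)]
lid_edge [([333.1, 206.8], 0.59)]
left_pivot [([337.1, 204.9], 0.93), ([207.4, 232.2], 0.36)]
right_pivot [([312.1, 213.3], 0.61)]
left_post [([352.1, 180.2], 0.52)]
right_post [([288.5, 209.4], 0.47)]
controller [([136.1, 257.0], 0.91), ([331.7, 163.4], 0.87), ([253.1, 273.7], 0.77)]
dial_grip [([248.7, 256.4], 0.87), ([133.4, 241.8], 0.82), ([352.6, 181.9], 0.71)]
dial_mark [([139.1, 249.5], 0.89), ([253.1, 272.5], 0.75), ([334.4, 158.3], 0.7)]

[... 210 characters left out ...]
 194.7], 0.57)]
lid_hinge [([322.4, 149.4], 0.73)]
lid_edge [([315.5, 172.2], 0.81)]
left_pivot [([299.9, 199.6], 0.66)]
right_pivot [([325.2, 202.6], 0.79)]
left_post [([276.0, 194.8], 0.63), ([147.2, 193.9], 0.42)]
right_post [([348.9, 200.2], 0.51), ([207.7, 186.5], 0.39)]
controller [([257.4, 257.0], 0.79), ([404.0, 192.5], 0.62), ([300.8, 198.0], 0.27)]
dial_grip [([255.9, 253.1], 0.79), ([314.7, 179.8], 0.72), ([485.1, 262.7], 0.7)]
dial_mark [([414.1, 169.3], 0.93), ([486.9, 248.3], 0.72), ([262.3, 240.1], 0.7)]
wrist {'fx': 309.707, 'fy': 309.707, 'cx': 324.007, 'cy': 198.913, 'R': [[0.318, 0.948, -0.001], [0.902, -0.302, 0.308], [0.292, -0.099, -0.951]], 't': [-0.625, -0.041, 0.38]}
```

Run:
```python
import cv2,numpy as np
a=cv2.imread('pics/scene0.png');b=cv2.imread('pics/top0.png')
cv2.imwrite('pics/a.png',cv2.resize(a[110:330,80:440],(800,489),interpolation=cv2.INTER_CUBIC))
cv2.imwrite('pics/b.png',cv2.resize(b[110:310,180:540],(800,444),interpolation=cv2.INTER_CUBIC))
```

```text
(no output)
```

View pics/a.png

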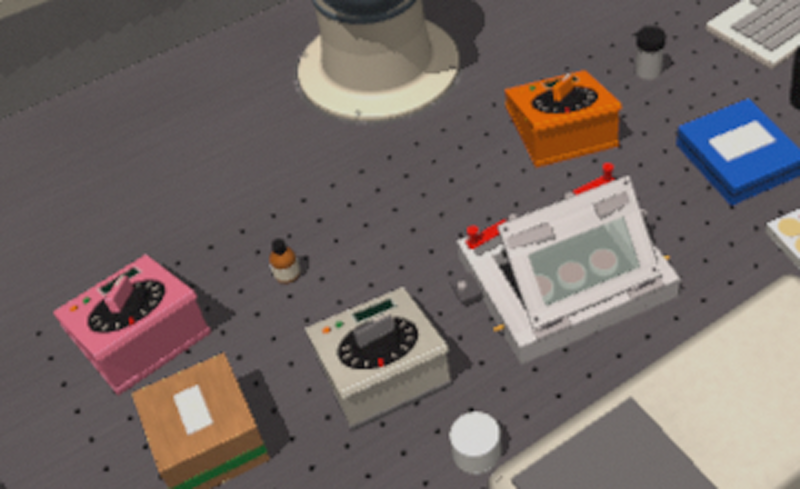

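View pics/b.png

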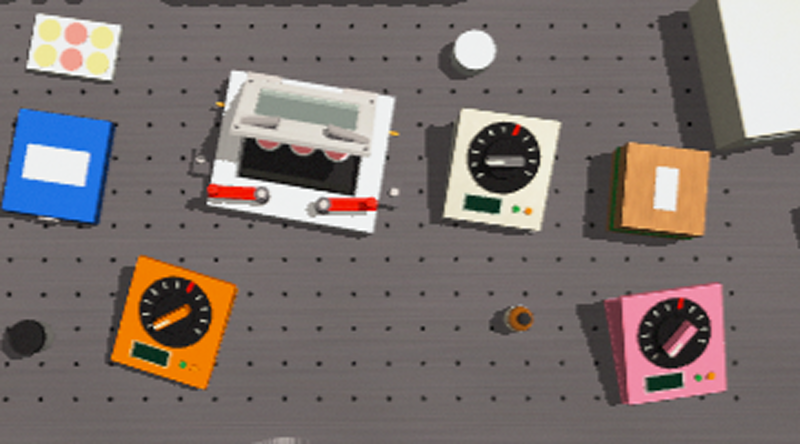

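The white controller sits right of the chamber at a(375,350), b(503,170), and the orange and pink ones are look-alikes. The lid is open, with its hinge at the back. Both red wings are swung out, at b(235,193) and b(350,205). Next I'll take closer wrist views.

```bash
python3 -m creep '[{"grip":1,"travel":[-0.85,-0.97,0],"dr":[0,0,-0.42]},{"grip":1,"travel":[-0.85,-0.97,0],"dr":[0,0,-0.42]},{"grip":1,"travel":[-0.85,-0.97,0],"dr":[0,0,-0.42]},{"grip":1,"travel":[-0.85,-0.97,0],"dr":[0,0,-0.42]},{"grip":1,"travel":[-0.85,-0.97,0],"dr":[0,0,-0.42]},{"grip":1,"travel":[-0.85,-0.97,0],"dr":[0,0,-0.42]},{"grip":1,"travel":[-0.85,-0.97,0],"dr":[0,0,-0.42]},{"grip":1,"travel":[-0.85,-0.97,0],"dr":[0,0,-0.42]},{"grip":1,"travel":[-0.85,-0.97,0],"dr":[0,0,-0.42]},{"grip":1,"travel":[-0.85,-0.97,0],"dr":[0,0,-0.42]},{"grip":1,"travel":[-0.85,-0.97,0],"dr":[0,0,-0.42]},{"grip":1,"travel":[-0.85,-0.97,0],"dr":[0,0,-0.42]},{"grip":1,"travel":[-0.85,-0.97,0],"dr":[0,0,-0.42]},{"grip":1,"travel":[-0.85,-0.97,0],"dr":[0,0,-0.42]},{"grip":1,"travel":[-0.85,-0.97,0],"dr":[0,0,-0.42]},{"grip":1,"travel":[-0.85,-0.97,0],"dr":[0,0,-0.42]},{"grip":1,"travel":[-0.85,-0.97,0],"dr":[0,0,-0.42]},{"grip":1,"travel":[-0.5,-0.9,0],"dr":[0,0,-0.42]},{"grip":1,"travel":[-0.1,-0.5,0],"dr":[0,0,-0.42]},{"grip":1,"travel":[0,0,0],"dr":[0,0,-0.42]}]' 40
cat >> h.py <<'E'
import pickle
NAMES=['chamber','lid_hinge','lid_edge','left_pivot','right_pivot','left_post','right_post']
DN=['controller','dial_grip','dial_mark']
def look(tag,cam='wrist',names=NAMES):
    c=calibration(cam); im=capture(cam); cv2.imwrite(f'pics/{tag}.png',im[:,:,::-1])
    o={}
    for n in names:
        o[n]=[(np.array(d['at'])*[640,400],d['conf']) for d in nets.pinpoint(n,cam)[:4]]
        print(n,[(np.round(a).tolist(),round(b,2)) for a,b in o[n]])
    pickle.dump((cam,c,o),open(f'pics/{tag}.pkl','wb'))
E
python3 - <<'E'
from h import *
look('w1')
E
```

```text
t: 2.82
tool_pos: [0.4476, 0.0609, 0.4047]
tcp_rot: [-3.141, 0.0, 2.962]
force: [-0.2, 0.9, -0.3]
opening: 0.0001
grasp_force: 0.0
chamber [([278.0, 250.0], 0.97)]
lid_hinge [([161.0, 242.0], 0.51)]
lid_edge []
left_pivot [([304.0, 212.0], 0.64), ([229.0, 213.0], 0.58)]
right_pivot [([232.0, 215.0], 0.69)]
left_post [([369.0, 224.0], 0.79)]
right_post [([162.0, 243.0], 0.93)]
```

View pics/w1.png

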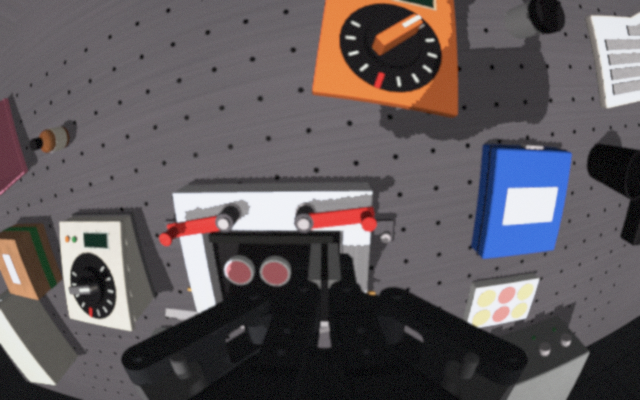

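The wrist view has up toward the robot and right as +y. It shows the left post at (369,217), the right post at (165,238), the bosses at (303,218) and (226,217), and the front rim corners at (373,192) and (175,193). The white controller is at (100,270). I'll take a second view from between the chamber and the controller.

```bash
python3 -m creep '[{"grip":1,"travel":[0.2,-0.8,0],"dr":[0,0,0]},{"grip":1,"travel":[0.2,-0.9,0],"dr":[0,0,0]},{"grip":1,"travel":[0.2,-0.9,0],"dr":[0,0,0]},{"grip":1,"travel":[0.2,-0.9,0],"dr":[0,0,0]},{"grip":1,"travel":[0.2,-0.9,0],"dr":[0,0,0]},{"grip":1,"travel":[0.2,-0.9,0],"dr":[0,0,0]},{"grip":1,"travel":[0.2,-0.9,0],"dr":[0,0,0]},{"grip":1,"travel":[0.2,-0.9,0],"dr":[0,0,0]},{"grip":1,"travel":[0.2,-0.4,0],"dr":[0,0,0]},{"grip":1,"travel":[0,0,0],"dr":[0,0,0]},{"grip":1,"travel":[0,0,0],"dr":[0,0,0]}]'
python3 - <<'E'
from h import *
look('w2',names=NAMES+DN)
E
```

```text
t: 4.13
tool_pos: [0.3698, -0.1135, 0.4048]
tcp_rot: [3.141, 0.0, 2.963]
force: [0.4, -0.6, -1.0]
opening: -0.0
grasp_force: 0.0
chamber [([409.0, 275.0], 0.92)]
lid_hinge [([407.0, 341.0], 0.86), ([519.0, 252.0], 0.72), ([155.0, 155.0], 0.42)]
lid_edge []
left_pivot [([450.0, 246.0], 0.87), ([407.0, 339.0], 0.19)]
right_pivot [([561.0, 305.0], 0.34), ([601.0, 79.0], 0.29)]
left_post [([519.0, 255.0], 0.95)]
right_post []
controller [([511.0, 90.0], 0.95), ([59.0, 163.0], 0.74), ([217.0, 286.0], 0.58), ([408.0, 340.0], 0.44)]
dial_grip [([23.0, 184.0], 0.95), ([559.0, 98.0], 0.8), ([159.0, 155.0], 0.63)]
dial_mark [([30.0, 216.0], 0.7), ([537.0, 138.0], 0.62)]
```

View pics/w2.png

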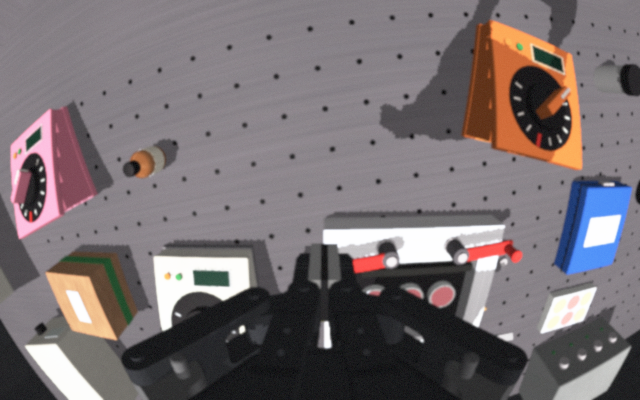

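```bash
cat > fit.py <<'E'
from h import *
C={t:pickle.load(open(f'pics/{t}.pkl','rb'))[1] for t in ['w1','w2']}
C['top']=calibration('top');C['scene']=calibration('scene')
z=[0,0,0]
def P(n,p):
    x,y,w,l,bl,br=p
    if n=='FL':q=[-.095,.12,.04]
    if n=='FR':q=[-.095,-.12,.04]
    if n=='BL':q=[.105,.12,.04]
    if n=='BR':q=[.105,-.12,.04]
    if n=='bL':q=[-.07,.044,.075]
    if n=='bR':q=[-.07,-.044,.075]
    if n=='pL':q=[-.07+.066*np.cos(bl),.044+.066*np.sin(bl),.096]
    if n=='pR':q=[-.07+.066*np.cos(br),-.044-.066*np.sin(br),.096]
    if n in('lL','lR','hL','hR'):
        r=.144 if n[0]=='l' else .004
        q=[.092-r*np.cos(l)+.008*np.sin(l),.095*(1 if n[1]=='L' else -1),.044+r*np.sin(l)+.008*np.cos(l)]
        
    c,s=np.cos(w),np.sin(w)
    return np.array([x+c*q[0]-s*q[1],y+s*q[0]+c*q[1],q[2]])
obs=[('w1','FL',373,191),('w1','FR',174,193),('w1','bL',303,220),('w1','bR',226,219),('w1','pL',370,217),('w1','pR',163,240),
('w2','FR',324,231),('w2','FL',503,225),('w2','bL',460,250),('w2','bR',391,260),('w2','pL',518,256),
('top','FL',272.7,202.3),('top','FR',347.4,215.8),('top','BL',284.4,142),('top','BR',357.3,153.7),('top','bL',297.9,197.3),('top','bR',324.9,202.7),
('top','pL',275,195.5),('top','pR',348.3,201.4),('top','lL',285.3,170.3),('top','lR',346.5,179.3),
('scene','lR',305.9,205.4),('scene','lL',363.5,190.1),('scene','pR',292.9,215.8),('scene','pL',353.6,187.4)]
W={'w1':1,'w2':1,'top':2,'scene':2}
f=lambda p:np.concatenate([W[o[0]]*(proj(P(o[1],p),C[o[0]],'wrist' if o[0][0]=='w' else o[0])-o[2:]) for o in obs])
r=least_squares(f,[.56,-.02,-.178,.9,1.5,1.5],loss='soft_l1',f_scale=2)
if __name__=='__main__':
    print(np.round(r.x,4)); e=f(r.x).reshape(-1,2)
    for o,k in zip(obs,e): print(o[:2],np.round(k/W[o[0]],1))
    for n in ['pL','pR','bL','bR','lL','lR']: print(n,np.round(P(n,r.x),4))
E
python3 fit.py
```

```text
[ 0.5488 -0.023  -0.1677  0.8082  1.6876  1.3742]
('w1', 'FL') [-0.5 -2.1]
('w1', 'FR') [-1.2 -1.3]
('w1', 'bL') [1.  1.9]
('w1', 'bR') [-2.6  3. ]
('w1', 'pL') [-0.4  5. ]
('w1', 'pR') [ 2.5 -0.6]
('w2', 'FR') [ 0.1 -2.7]
('w2', 'FL') [ 2.2 -1.8]
('w2', 'bL') [3.2 6.1]
('w2', 'bR') [ 1.2 -0. ]
('w2', 'pL') [-0.2 -1.4]
('top', 'FL') [0.6 0.1]
('top', 'FR') [ 0.4 -0.8]
('top', 'BL') [-0.1 -0.3]
('top', 'BR') [0.3 0.2]
('top', 'bL') [-0.2  0.1]
('top', 'bR') [ 0.7 -0.6]
('top', 'pL') [1. 0.]
('top', 'pR') [-1.1 -0.7]
('top', 'lL') [-1.6 -1.4]
('top', 'lR') [0.3 0.2]
('scene', 'lR') [-1.7  5.3]
('scene', 'lL') [-1.  -2.1]
('scene', 'pR') [-0.1 -3.2]
('scene', 'pL') [-0.3 -3.7]
pL [0.4904 0.098  0.096 ]
pR [ 0.4743 -0.1207  0.096 ]
bL [0.4871 0.032  0.075 ]
bR [ 0.4724 -0.0547  0.075 ]
lL [0.5629 0.0709 0.1536]
lR [ 0.5312 -0.1164  0.1536]
```

The fit is consistent to about 3 mm, and the chamber is at (0.549, -0.023) with yaw -0.168. Now I'll move above the lid's front border.

```bash
python3 -m creep '[{"grip":1,"travel":[-0.5,0.35,0],"dr":[0,0,0]},{"grip":1,"travel":[-0.9,0.64,0],"dr":[0,0,0]},{"grip":1,"travel":[-0.9,0.64,0],"dr":[0,0,0]},{"grip":1,"travel":[-0.9,0.64,0],"dr":[0,0,0]},{"grip":1,"travel":[-0.9,0.64,0],"dr":[0,0,0]},{"grip":1,"travel":[-0.9,0.64,0],"dr":[0,0,-0.3]},{"grip":1,"travel":[-0.9,0.64,0],"dr":[0,0,-0.3]},{"grip":1,"travel":[-0.9,0.64,0],"dr":[0,0,0]},{"grip":1,"travel":[0,0,0.6],"dr":[0,0,0]},{"grip":1,"travel":[0,0,0.6],"dr":[0,0,0]},{"grip":1,"travel":[0,0,0.6],"dr":[0,0,0]},{"grip":1,"travel":[0,0,0.4],"dr":[0,0,0]},{"grip":1,"travel":[0,0,0],"dr":[0,0,0]},{"grip":1,"travel":[0,0,0],"dr":[0,0,0]}]'
```

```text
t: 5.85
tool_pos: [0.5583, -0.0244, 0.3496]
tcp_rot: [-3.142, -0.001, 2.975]
force: [-0.2, 0.3, 0.5]
opening: 0.0002
grasp_force: 0.0
```

```bash
python3 -m creep '[{"grip":1,"travel":[-0.3,0,0.25],"dr":[0,0,0]},{"grip":1,"travel":[0,0,0.25],"dr":[0,0,0]},{"grip":1,"travel":[0,0,0.25],"dr":[0,0,0]},{"grip":1,"travel":[0,0,0.2],"dr":[0,0,0]},{"grip":1,"travel":[0,0,0.2],"dr":[0,0,0]},{"grip":1,"travel":[0.1,0,0.1],"dr":[0,0,0]},{"grip":1,"travel":[0.1,0,0.1],"dr":[0,0,0]},{"grip":1,"travel":[0.15,0,0.15],"dr":[0,0,0]},{"grip":1,"travel":[0.15,0,0.15],"dr":[0,0,0]},{"grip":1,"travel":[0.15,0,0.15],"dr":[0,0,0]},{"grip":1,"travel":[0.1,0,0.1],"dr":[0,0,0]},{"grip":1,"travel":[0,0,0],"dr":[0,0,0]}]'
python3 - <<'E'
from h import *
im=capture('top');cv2.imwrite('pics/t2.png',cv2.resize(im[110:310,180:540,::-1],(800,444)))
im=capture('scene');cv2.imwrite('pics/s2.png',cv2.resize(im[110:330,200:440,::-1],(640,586)))
E
```

```text
t: 6.85
tool_pos: [0.5463, -0.0223, 0.3016]
tcp_rot: [-3.142, -0.002, 2.975]
force: [0.1, -0.1, -0.4]
opening: -0.0004
grasp_force: 0.0
```

View pics/s2.png

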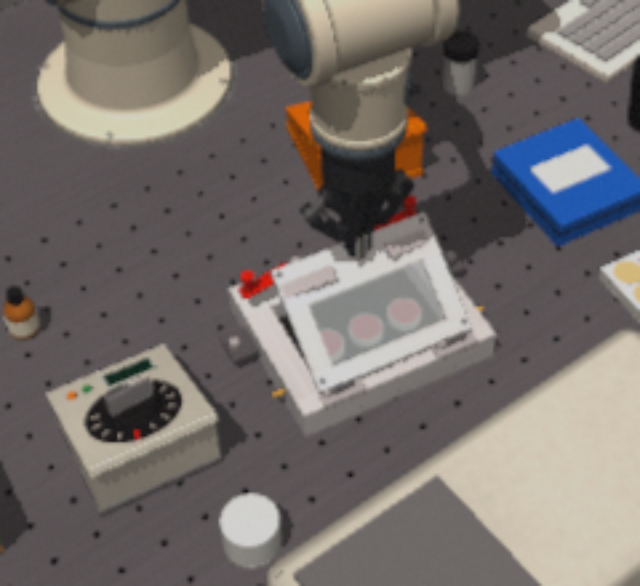

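The tip has met the lid at about z 0.129 and the lid has already dropped slightly. I'll follow the arc down.

```bash
python3 -m creep '[{"grip":1,"travel":[0.13,0,0.2],"dr":[0,0,0]},{"grip":1,"travel":[0.13,0,0.2],"dr":[0,0,0]},{"grip":1,"travel":[0.13,0,0.2],"dr":[0,0,0]},{"grip":1,"travel":[0.13,0,0.2],"dr":[0,0,0]},{"grip":1,"travel":[0.13,0,0.2],"dr":[0,0,0]},{"grip":1,"travel":[0.08,0,0.2],"dr":[0,0,0]},{"grip":1,"travel":[0.08,0,0.2],"dr":[0,0,0]},{"grip":1,"travel":[0.08,0,0.2],"dr":[0,0,0]},{"grip":1,"travel":[0.08,0,0.2],"dr":[0,0,0]},{"grip":1,"travel":[0.08,0,0.2],"dr":[0,0,0]},{"grip":1,"travel":[0.03,0,0.13],"dr":[0,0,0]},{"grip":1,"travel":[0.03,0,0.13],"dr":[0,0,0]},{"grip":1,"travel":[0.03,0,0.13],"dr":[0,0,0]},{"grip":1,"travel":[0.03,0,0.13],"dr":[0,0,0]},{"grip":1,"travel":[0,0,0.06],"dr":[0,0,0]},{"grip":1,"travel":[0,0,0.06],"dr":[0,0,0]}]'
```

```text
t: 8.28
tool_pos: [0.5182, -0.0175, 0.2359]
tcp_rot: [-3.142, -0.001, 2.975]
force: [-0.8, 0.6, 1.4]
opening: -0.0
grasp_force: 0.7
```

```bash
python3 -m creep '[{"grip":1,"travel":[0,0,0.05],"dr":[0,0,0]},{"grip":1,"travel":[0,0,0.05],"dr":[0,0,0]},{"grip":1,"travel":[0,0,0.05],"dr":[0,0,0]},{"grip":1,"travel":[0,0,0],"dr":[0,0,0]}]'
```

```text
t: 8.62
tool_pos: [0.5183, -0.0176, 0.2323]
tcp_rot: [-3.142, -0.0, 2.975]
force: [-0.3, 0.1, 0.3]
opening: -0.0004
grasp_force: 0.0
```

```bash
python3 -m creep '[{"grip":1,"travel":[0,0,0.04],"dr":[0,0,0]},{"grip":1,"travel":[0,0,0.04],"dr":[0,0,0]},{"grip":1,"travel":[0,0,0.04],"dr":[0,0,0]},{"grip":1,"travel":[0,0,0],"dr":[0,0,0]}]'
```

```text
t: 8.95
tool_pos: [0.5182, -0.0176, 0.2293]
tcp_rot: [-3.142, -0.0, 2.975]
force: [-1.9, 0.7, 2.3]
opening: -0.0001
grasp_force: 1.2
```

```bash
python3 -m creep '[{"grip":1,"travel":[0,0,0.04],"dr":[0,0,0]},{"grip":1,"travel":[0,0,0.04],"dr":[0,0,0]},{"grip":1,"travel":[0,0,0.04],"dr":[0,0,0]},{"grip":1,"travel":[0,0,0],"dr":[0,0,0]}]'
```

```text
t: 9.28
tool_pos: [0.5181, -0.0175, 0.2264]
tcp_rot: [-3.142, -0.001, 2.975]
force: [-3.2, 0.2, 5.3]
opening: 0.0002
grasp_force: 2.6
```

The seal is compressing, with about 5 N on the tip. I'll lift off and go to the outside of the left post.

```bash
python3 -m creep '[{"grip":1,"travel":[0,0,-0.1],"dr":[0,0,0]},{"grip":1,"travel":[0,0,-0.3],"dr":[0,0,0]},{"grip":1,"travel":[0,0,-0.8],"dr":[0,0,0]},{"grip":1,"travel":[0,0,-0.9],"dr":[0,0,0]},{"grip":1,"travel":[0,0,-0.9],"dr":[0,0,0]},{"grip":1,"travel":[0.6,0.8,0],"dr":[0,0,0]},{"grip":1,"travel":[0.63,0.85,0],"dr":[0,0,0]},{"grip":1,"travel":[0.63,0.85,0],"dr":[0,0,0]},{"grip":1,"travel":[0.63,0.85,0],"dr":[0,0,0]},{"grip":1,"travel":[0.63,0.85,0],"dr":[0,0,0]},{"grip":1,"travel":[0,0,0],"dr":[0,0,0]},{"grip":1,"travel":[0,0,0],"dr":[0,0,0]}]'
python3 - <<'E'
from h import *
look('w3',names=['left_post','right_post'])
im=cv2.imread('pics/w3.png')
from fit import P,r
c=calibration('wrist')
for n in ['pL','pR','bL','bR','FL','FR']: print(n,np.round(proj(P(n,r.x),c,'wrist')))
t,R=pose(); tip=t+R.apply([0,0,.173]); print('tip',tip, np.round(proj(tip,c,'wrist')))
s=capture('scene'); s=cv2.resize(s[150:270,250:410,::-1],(640,480)); im=im[:,:,:]
cv2.imwrite('pics/m3.png',cv2.resize(np.vstack([cv2.resize(im[120:400],(640,280)),s[60:330]]),(640,550)))
E
```

```text
t: 10.28
tool_pos: [0.4585, 0.0998, 0.302]
tcp_rot: [3.141, 0.001, 2.977]
force: [0.2, -0.5, 0.5]
opening: -0.0001
grasp_force: 0.0
left_post []
right_post [([79.0, 279.0], 0.56), ([58.0, 277.0], 0.41)]
pL [332. 274.]
pR [ 81. 278.]
bL [243. 266.]
bR [144. 260.]
FL [343. 219.]
FR [ 96. 215.]
tip [0.45952504 0.0983889  0.12872236] [325. 258.]
```

View pics/m3.png

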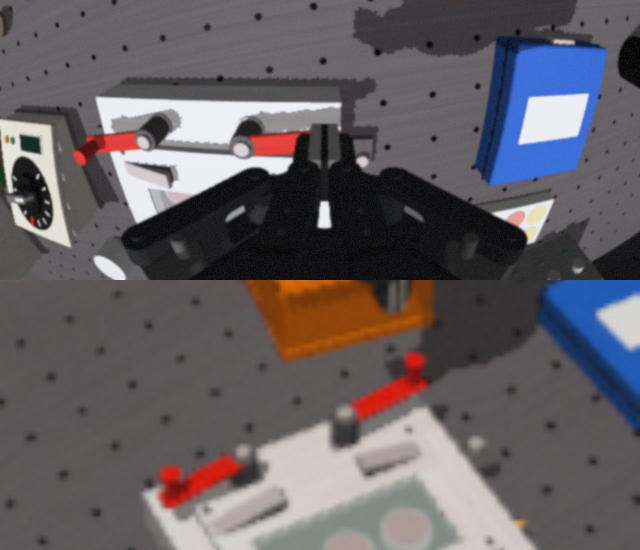

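The lid is shut on its seal and the strike plates are visible. The fit's predicted points match this view: right post (81,278), bosses (243,266) and (144,260). I'll lower beside the left post and begin the swing.

```bash
python3 -m creep '[{"grip":1,"travel":[0,0,0.5],"dr":[0,0,-3.4]},{"grip":1,"travel":[0,0,0.5],"dr":[0,0,-3.4]},{"grip":1,"travel":[0,0,0.5],"dr":[0,0,0]},{"grip":1,"travel":[0,0,0.5],"dr":[0,0,0]},{"grip":1,"travel":[0,0,0.08],"dr":[0,0,0]},{"grip":1,"travel":[-0.2,0,0],"dr":[0,0,0]},{"grip":1,"travel":[-0.2,0,0],"dr":[0,0,0]},{"grip":1,"travel":[0,0,0],"dr":[0,0,0]}]'
```

```text
t: 11.15
tool_pos: [0.4704, 0.0982, 0.2502]
tcp_rot: [3.141, 0.002, 3.093]
force: [-0.0, 0.5, 0.1]
opening: 0.0002
grasp_force: 0.0
```

```bash
python3 -m creep '[{"grip":1,"travel":[-0.27,0.06,0],"dr":[0,0,5.73]},{"grip":1,"travel":[-0.27,0.06,0],"dr":[0,0,5.73]},{"grip":1,"travel":[-0.27,0.06,0],"dr":[0,0,5.73]},{"grip":1,"travel":[-0.27,0.06,0],"dr":[0,0,5.73]},{"grip":1,"travel":[-0.27,0.06,0],"dr":[0,0,5.73]},{"grip":1,"travel":[-0.27,0.06,0],"dr":[0,0,5.73]},{"grip":1,"travel":[0,0,0],"dr":[0,0,0]}]'
cat > tq.py <<'E'
# wing angle implied by the tool, push force along the push direction, radial
from h import *
from fit import P,r
import sys
side=sys.argv[1]; ax=int(sys.argv[2]); sg=float(sys.argv[3])
s=bot.state(); t,R=pose(); F=np.array(s['force'])
b=P('b'+side,r.x)
x,y,w=r.x[:3]
d=t[:2]-b[:2]; c,sn=np.cos(w),np.sin(w); q=np.array([c*d[0]+sn*d[1],-sn*d[0]+c*d[1]])*1e3
p=R.as_matrix()[:,ax]*sg   # push direction
print('rel pivot mm',np.round(q,1),'r',np.round(np.hypot(*q),1),'F push',round(-F@p,2),'F',np.round(F,1),'q6',round(s['joint_pos'][5],2),'yaw rel deg',round(np.degrees(s['tcp_rot'][2]-w),1))
ph=np.arctan2(abs(q[1]),q[0]) if side=='R' else np.arctan2(q[1],q[0])
ph=np.arctan2(q[1] if side=='L' else -q[1],q[0]); print('phi post ~',round(ph-np.arctan2(18.5,66),3))
E
python3 tq.py L 0 -1
```

```text
t: 11.73
tool_pos: [0.5109, 0.0949, 0.2502]
tcp_rot: [3.14, 0.002, 2.488]
force: [0.3, -0.2, -0.6]
opening: 0.0
grasp_force: 0.0
rel pivot mm [12.9 66. ] r 67.2 F push -0.32 F [ 0.3 -0.2 -0.6] q6 -0.85 yaw rel deg 152.2
phi post ~ 1.104
```

```bash
python3 -m creep '[{"grip":1,"travel":[-0.133,0.035,0],"dr":[0,0,2.86]},{"grip":1,"travel":[-0.133,0.035,0],"dr":[0,0,2.86]},{"grip":1,"travel":[-0.133,0.035,0],"dr":[0,0,2.86]},{"grip":1,"travel":[-0.133,0.035,0],"dr":[0,0,2.86]},{"grip":1,"travel":[-0.133,0.035,0],"dr":[0,0,2.86]},{"grip":1,"travel":[-0.133,0.035,0],"dr":[0,0,2.86]}]'
python3 tq.py L 0 -1
```

```text
t: 12.23
tool_pos: [0.5275, 0.0851, 0.25]
tcp_rot: [3.141, 0.0, 2.195]
force: [0.1, 1.3, 0.1]
opening: 0.0005
grasp_force: 0.8
rel pivot mm [31.  59.1] r 66.7 F push 1.0 F [0.1 1.3 0.1] q6 -0.58 yaw rel deg 135.4
phi post ~ 0.815
```

```bash
python3 -m creep '[{"grip":1,"travel":[-0.133,0.035,0],"dr":[0,0,2.86]},{"grip":1,"travel":[-0.133,0.035,0],"dr":[0,0,2.86]},{"grip":1,"travel":[-0.133,0.035,0],"dr":[0,0,2.86]},{"grip":1,"travel":[0,0,0],"dr":[0,0,0]}]'
python3 tq.py L 0 -1
python3 - <<'E'
from h import *
im=capture('scene');s=cv2.resize(im[150:270,250:410,::-1],(640,480),interpolation=cv2.INTER_CUBIC); cv2.imwrite('pics/s4.png',s[20:400])
E
```

```text
t: 12.57
tool_pos: [0.5353, 0.0779, 0.2499]
tcp_rot: [3.141, 0.0, 2.045]
force: [-0.1, -0.0, -0.7]
opening: 0.0001
grasp_force: 0.0
rel pivot mm [39.9 53.3] r 66.5 F push 0.02 F [-0.1 -0.  -0.7] q6 -0.44 yaw rel deg 126.8
phi post ~ 0.655
```

View pics/s4.png

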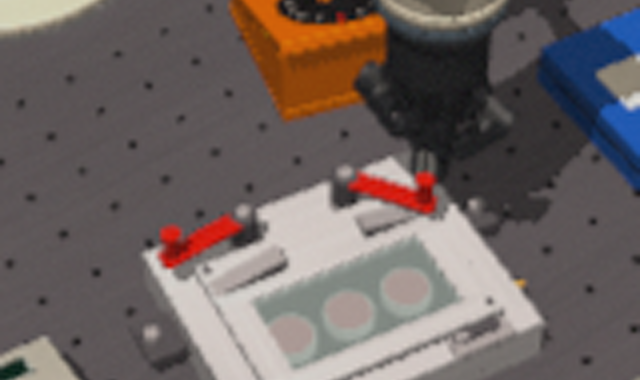

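The left wing has swung to about 0.75 rad, at the edge of its strike plate (post at about (425,185)). Continuing.

```bash
python3 -m creep '[{"grip":1,"travel":[-0.133,0.035,0],"dr":[0,0,2.86]},{"grip":1,"travel":[-0.133,0.035,0],"dr":[0,0,2.86]},{"grip":1,"travel":[-0.133,0.035,0],"dr":[0,0,2.86]}]'
python3 tq.py L 0 -1
```

```text
t: 12.87
tool_pos: [0.5413, 0.0703, 0.2497]
tcp_rot: [3.141, -0.0, 1.896]
force: [0.2, 1.8, 0.2]
opening: 0.0002
grasp_force: 0.7
rel pivot mm [47.1 46.7] r 66.4 F push 1.61 F [0.2 1.8 0.2] q6 -0.31 yaw rel deg 118.3
phi post ~ 0.508
```

```bash
python3 -m creep '[{"grip":1,"travel":[-0.133,0.035,0],"dr":[0,0,2.86]},{"grip":1,"travel":[-0.1,0.025,0],"dr":[0,0,2.15]}]'
python3 tq.py L 0 -1
```

```text
t: 13.03
tool_pos: [0.5446, 0.0652, 0.2498]
tcp_rot: [3.141, -0.0, 1.809]
force: [-0.4, 6.4, 2.6]
opening: 0.0003
grasp_force: 2.8
rel pivot mm [51.2 42.3] r 66.4 F push 6.36 F [-0.4  6.4  2.6] q6 -0.23 yaw rel deg 113.2
phi post ~ 0.417
```

```bash
python3 -m creep '[{"grip":1,"travel":[-0.053,0.014,0],"dr":[0,0,1.15]},{"grip":1,"travel":[0,0,0],"dr":[0,0,0]}]'
python3 tq.py L 0 -1
python3 -m creep '[{"grip":1,"travel":[-0.053,0.014,0],"dr":[0,0,1.15]},{"grip":1,"travel":[0,0,0],"dr":[0,0,0]}]'
python3 tq.py L 0 -1
```

```text
t: 13.2
tool_pos: [0.5453, 0.0638, 0.2497]
tcp_rot: [3.141, -0.0, 1.789]
force: [0.7, 1.2, 1.3]
opening: 0.0002
grasp_force: 0.6
rel pivot mm [52.1 41.1] r 66.3 F push 1.04 F [0.7 1.2 1.3] q6 -0.21 yaw rel deg 112.1
phi post ~ 0.394
t: 13.37
tool_pos: [0.546, 0.0626, 0.2496]
tcp_rot: [3.141, 0.0, 1.767]
force: [0.6, 2.1, 1.8]
opening: 0.0001
grasp_force: 0.9
rel pivot mm [53. 40.] r 66.4 F push 1.97 F [0.6 2.1 1.8] q6 -0.19 yaw rel deg 110.9
phi post ~ 0.373
```

```bash
for i in 1; do :; done; python3 -m creep '[{"grip":1,"travel":[-0.053,0.014,0],"dr":[0,0,1.15]},{"grip":1,"travel":[-0.053,0.014,0],"dr":[0,0,1.15]},{"grip":1,"travel":[0,0,0],"dr":[0,0,0]}]' >/dev/null
python3 tq.py L 0 -1
python3 -m creep '[{"grip":1,"travel":[-0.053,0.014,0],"dr":[0,0,1.15]},{"grip":1,"travel":[-0.053,0.014,0],"dr":[0,0,1.15]},{"grip":1,"travel":[0,0,0],"dr":[0,0,0]}]' >/dev/null
python3 tq.py L 0 -1
```

```text
rel pivot mm [54.6 37.6] r 66.3 F push 1.72 F [0.6 1.8 0.9] q6 -0.15 yaw rel deg 108.5
phi post ~ 0.329
rel pivot mm [56.2 35.3] r 66.3 F push 2.54 F [0.6 2.6 1.9] q6 -0.12 yaw rel deg 106.2
phi post ~ 0.288
```

```bash
python3 -m creep '[{"grip":1,"travel":[-0.053,0.014,0],"dr":[0,0,1.15]},{"grip":1,"travel":[-0.053,0.014,0],"dr":[0,0,1.15]},{"grip":1,"travel":[0,0,0],"dr":[0,0,0]}]' >/dev/null
python3 tq.py L 0 -1
python3 -m creep '[{"grip":1,"travel":[-0.053,0.014,0],"dr":[0,0,1.15]},{"grip":1,"travel":[-0.053,0.014,0],"dr":[0,0,1.15]},{"grip":1,"travel":[0,0,0],"dr":[0,0,0]}]' >/dev/null
python3 tq.py L 0 -1
```

```text
rel pivot mm [57.5 32.9] r 66.3 F push 3.01 F [1.1 3.1 2.1] q6 -0.08 yaw rel deg 103.9
phi post ~ 0.246
rel pivot mm [58.9 30.5] r 66.3 F push 2.22 F [1.1 2.3 1.8] q6 -0.05 yaw rel deg 101.6
phi post ~ 0.204
```

```bash
python3 -m creep '[{"grip":1,"travel":[-0.053,0.014,0],"dr":[0,0,1.15]},{"grip":1,"travel":[-0.053,0.014,0],"dr":[0,0,1.15]},{"grip":1,"travel":[0,0,0],"dr":[0,0,0]}]' >/dev/null
python3 tq.py L 0 -1
python3 -m creep '[{"grip":1,"travel":[-0.053,0.014,0],"dr":[0,0,1.15]},{"grip":1,"travel":[-0.053,0.014,0],"dr":[0,0,1.15]},{"grip":1,"travel":[0,0,0],"dr":[0,0,0]}]' >/dev/null
python3 tq.py L 0 -1
```

```text
rel pivot mm [60.1 28. ] r 66.3 F push 2.74 F [1.3 2.7 0.6] q6 -0.01 yaw rel deg 99.3
phi post ~ 0.163
rel pivot mm [61.2 25.5] r 66.3 F push 2.95 F [2.  2.9 2.2] q6 0.02 yaw rel deg 97.0
phi post ~ 0.122
```

```bash
python3 -m creep '[{"grip":1,"travel":[-0.053,0.014,0],"dr":[0,0,1.15]},{"grip":1,"travel":[-0.053,0.014,0],"dr":[0,0,1.15]},{"grip":1,"travel":[0,0,0],"dr":[0,0,0]}]' >/dev/null
python3 tq.py L 0 -1
python3 -m creep '[{"grip":1,"travel":[-0.053,0.014,0],"dr":[0,0,1.15]},{"grip":1,"travel":[-0.053,0.014,0],"dr":[0,0,1.15]},{"grip":1,"travel":[0,0,0],"dr":[0,0,0]}]' >/dev/null
python3 tq.py L 0 -1
```

```text
rel pivot mm [62.2 23.1] r 66.3 F push 5.03 F [1.4 4.9 3.5] q6 0.06 yaw rel deg 94.7
phi post ~ 0.083
rel pivot mm [63.  20.8] r 66.3 F push 8.62 F [1.7 8.5 5.7] q6 0.09 yaw rel deg 92.4
phi post ~ 0.046
```

```bash
python3 -m creep '[{"grip":1,"travel":[-0.053,0.014,0],"dr":[0,0,1.15]},{"grip":1,"travel":[0,0,0],"dr":[0,0,0]}]' >/dev/null
python3 tq.py L 0 -1
python3 -m creep '[{"grip":1,"travel":[-0.04,0.01,0],"dr":[0,0,0.9]},{"grip":1,"travel":[0,0,0],"dr":[0,0,0]},{"grip":1,"travel":[0,0,0],"dr":[0,0,0]}]' >/dev/null
python3 tq.py L 0 -1
```

```text
rel pivot mm [63.3 19.7] r 66.3 F push 12.94 F [ 1.4 12.9  6.4] q6 0.11 yaw rel deg 91.2
phi post ~ 0.029
rel pivot mm [63.6 18.9] r 66.3 F push 14.05 F [ 1.6 14.   6.9] q6 0.12 yaw rel deg 90.4
phi post ~ 0.016
```

The left button holds at about 14 N. I'll retreat and go to the right post.

```bash
python3 -m creep '[{"grip":1,"travel":[0.3,0,0],"dr":[0,0,0]},{"grip":1,"travel":[0.3,0,0],"dr":[0,0,0]},{"grip":1,"travel":[0,0,-0.7],"dr":[0,0,0]},{"grip":1,"travel":[0,0,-0.7],"dr":[0,0,0]},{"grip":1,"travel":[0,0,-0.7],"dr":[0,0,0]},{"grip":1,"travel":[-0.86,-0.39,0],"dr":[0,0,0]},{"grip":1,"travel":[-0.86,-0.39,0],"dr":[0,0,0]},{"grip":1,"travel":[-0.86,-0.39,0],"dr":[0,0,0]},{"grip":1,"travel":[-0.86,-0.39,0],"dr":[0,0,0]},{"grip":1,"travel":[-0.86,-0.39,0],"dr":[0,0,0]},{"grip":1,"travel":[-0.86,-0.39,0],"dr":[0,0,0]},{"grip":1,"travel":[-0.86,-0.39,0],"dr":[0,0,0]},{"grip":1,"travel":[-0.86,-0.39,0],"dr":[0,0,0]},{"grip":1,"travel":[-0.84,-0.38,0],"dr":[0,0,0]},{"grip":1,"travel":[0,0,0],"dr":[0,0,-5.5]},{"grip":1,"travel":[0,0,0],"dr":[0,0,-5.5]},{"grip":1,"travel":[0,0,0],"dr":[0,0,0]},{"grip":1,"travel":[0,0,0],"dr":[0,0,0]}]'
python3 tq.py R 1 1
python3 - <<'E'
from h import *
im=capture('scene');s=cv2.resize(im[150:270,250:410,::-1],(640,480),interpolation=cv2.INTER_CUBIC)
w=cv2.resize(capture('wrist')[:,:,::-1],(640,400))
cv2.imwrite('pics/m5.png',cv2.resize(np.vstack([s[60:340],w[110:400]]),(640,570)))
from fit import P,r
c=calibration('wrist')
for n in ['pR','bR','bL']: print(n,np.round(proj(P(n,r.x),c,'wrist')))
E
```

```text
t: 17.28
tool_pos: [0.4379, -0.1222, 0.3018]
tcp_rot: [-3.141, 0.0, 1.599]
force: [0.1, -0.5, -0.6]
opening: 0.0
grasp_force: 0.0
rel pivot mm [-22.7 -72.3] r 75.8 F push -0.11 F [ 0.1 -0.5 -0.6] q6 -0.43 yaw rel deg 101.2
phi post ~ 1.602
pR [381. 232.]
bR [380. 122.]
bL [407.  -5.]
```

View pics/m5.png

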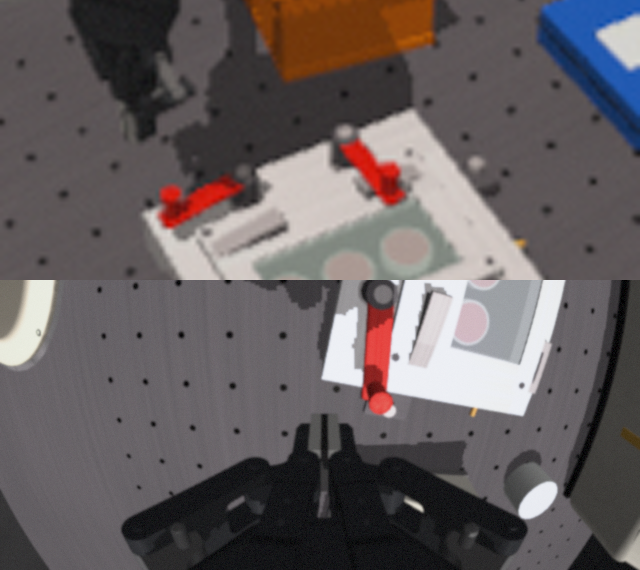

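The left wing stayed in over its plate. The right post is exactly where predicted, at (381,232), so I'll lower and swing it.

```bash
python3 -m creep '[{"grip":1,"travel":[0,0,0.5],"dr":[0,0,0]},{"grip":1,"travel":[0,0,0.5],"dr":[0,0,0]},{"grip":1,"travel":[0,0,0.5],"dr":[0,0,0]},{"grip":1,"travel":[0,0,0.5],"dr":[0,0,0]},{"grip":1,"travel":[0,0,0.08],"dr":[0,0,0]},{"grip":1,"travel":[0,0.25,0],"dr":[0,0,0]},{"grip":1,"travel":[0,0.25,0],"dr":[0,0,0]},{"grip":1,"travel":[-0.07,0.27,0],"dr":[0,0,-5.73]},{"grip":1,"travel":[-0.07,0.27,0],"dr":[0,0,-5.73]},{"grip":1,"travel":[-0.07,0.27,0],"dr":[0,0,-5.73]},{"grip":1,"travel":[-0.04,0.133,0],"dr":[0,0,-2.86]},{"grip":1,"travel":[-0.04,0.133,0],"dr":[0,0,-2.86]}]'
python3 tq.py R 1 1
```

```text
t: 18.38
tool_pos: [0.4792, -0.1241, 0.2508]
tcp_rot: [3.141, 0.001, 2.004]
force: [-0.0, -1.9, 0.5]
opening: 0.0
grasp_force: 0.8
rel pivot mm [ 18.3 -67.3] r 69.8 F push 0.79 F [-0.  -1.9  0.5] q6 -0.81 yaw rel deg 124.5
phi post ~ 1.032
```

```bash
python3 -m creep '[{"grip":1,"travel":[-0.04,0.133,0],"dr":[0,0,-2.86]},{"grip":1,"travel":[-0.04,0.133,0],"dr":[0,0,-2.86]},{"grip":1,"travel":[-0.04,0.133,0],"dr":[0,0,-2.86]},{"grip":1,"travel":[-0.04,0.133,0],"dr":[0,0,-2.86]}]'>/dev/null
python3 tq.py R 1 1
python3 -m creep '[{"grip":1,"travel":[-0.04,0.133,0],"dr":[0,0,-2.86]},{"grip":1,"travel":[-0.04,0.133,0],"dr":[0,0,-2.86]},{"grip":1,"travel":[-0.04,0.133,0],"dr":[0,0,-2.86]}]' >/dev/null
python3 tq.py R 1 1
```

```text
rel pivot mm [ 31.1 -62.2] r 69.5 F push 1.23 F [-0.8 -1.  -0.6] q6 -0.99 yaw rel deg 135.9
phi post ~ 0.834
rel pivot mm [ 40.  -56.6] r 69.3 F push 1.69 F [-0.4 -2.   0.2] q6 -1.13 yaw rel deg 144.4
phi post ~ 0.683
```

```bash
python3 -m creep '[{"grip":1,"travel":[-0.04,0.133,0],"dr":[0,0,-2.86]},{"grip":1,"travel":[-0.04,0.133,0],"dr":[0,0,-2.86]},{"grip":1,"travel":[-0.04,0.133,0],"dr":[0,0,-2.86]}]'>/dev/null
python3 tq.py R 1 1
python3 -m creep '[{"grip":1,"travel":[-0.015,0.053,0],"dr":[0,0,-1.15]},{"grip":1,"travel":[-0.015,0.053,0],"dr":[0,0,-1.15]},{"grip":1,"travel":[0,0,0],"dr":[0,0,0]}]' >/dev/null
python3 tq.py R 1 1
```

```text
rel pivot mm [ 47.9 -49.8] r 69.1 F push 1.22 F [ 0.7 -2.1  0.5] q6 -1.26 yaw rel deg 153.0
phi post ~ 0.532
rel pivot mm [ 49.1 -47.8] r 68.5 F push -0.09 F [ 0.1  0.1 -0.4] q6 -1.3 yaw rel deg 155.2
phi post ~ 0.498
```

```bash
python3 -m creep '[{"grip":1,"travel":[-0.015,0.053,0],"dr":[0,0,-1.15]},{"grip":1,"travel":[-0.015,0.053,0],"dr":[0,0,-1.15]},{"grip":1,"travel":[0,0,0],"dr":[0,0,0]}]' >/dev/null
python3 tq.py R 1 1
python3 -m creep '[{"grip":1,"travel":[-0.015,0.053,0],"dr":[0,0,-1.15]},{"grip":1,"travel":[-0.015,0.053,0],"dr":[0,0,-1.15]},{"grip":1,"travel":[0,0,0],"dr":[0,0,0]}]' >/dev/null
python3 tq.py R 1 1
```

```text
rel pivot mm [ 50.5 -45.8] r 68.2 F push 0.09 F [-0.9  0.5 -0.1] q6 -1.33 yaw rel deg 157.6
phi post ~ 0.463
rel pivot mm [ 52.2 -43.6] r 68.0 F push 1.25 F [-0.5 -1.1  0.9] q6 -1.37 yaw rel deg 159.9
phi post ~ 0.422
```

```bash
python3 -m creep '[{"grip":1,"travel":[-0.02,0.053,0],"dr":[0,0,-1.15]},{"grip":1,"travel":[-0.02,0.053,0],"dr":[0,0,-1.15]},{"grip":1,"travel":[0,0,0],"dr":[0,0,0]}]' >/dev/null
python3 tq.py R 1 1
python3 -m creep '[{"grip":1,"travel":[-0.02,0.053,0],"dr":[0,0,-1.15]},{"grip":1,"travel":[-0.02,0.053,0],"dr":[0,0,-1.15]},{"grip":1,"travel":[0,0,0],"dr":[0,0,0]}]' >/dev/null
python3 tq.py R 1 1
```

```text
rel pivot mm [ 54.  -41.4] r 68.0 F push 1.83 F [ 0.3 -2.2  1.8] q6 -1.4 yaw rel deg 162.2
phi post ~ 0.381
rel pivot mm [ 55.6 -39.2] r 68.1 F push 3.54 F [-2.  -3.   2.5] q6 -1.44 yaw rel deg 164.5
phi post ~ 0.341
```

```bash
python3 -m creep '[{"grip":1,"travel":[-0.02,0.053,0],"dr":[0,0,-1.15]},{"grip":1,"travel":[-0.02,0.053,0],"dr":[0,0,-1.15]},{"grip":1,"travel":[0,0,0],"dr":[0,0,0]}]' >/dev/null
python3 tq.py R 1 1
python3 -m creep '[{"grip":1,"travel":[-0.02,0.053,0],"dr":[0,0,-1.15]},{"grip":1,"travel":[-0.02,0.053,0],"dr":[0,0,-1.15]},{"grip":1,"travel":[0,0,0],"dr":[0,0,0]}]' >/dev/null
python3 tq.py R 1 1
```

```text
rel pivot mm [ 57.2 -37. ] r 68.1 F push 5.15 F [-4.3 -3.8  4.7] q6 -1.48 yaw rel deg 166.8
phi post ~ 0.301
rel pivot mm [ 58.7 -34.7] r 68.2 F push 4.11 F [-3.4 -3.1  3.3] q6 -1.51 yaw rel deg 169.1
phi post ~ 0.261
```

```bash
python3 -m creep '[{"grip":1,"travel":[-0.02,0.053,0],"dr":[0,0,-1.15]},{"grip":1,"travel":[-0.015,0.053,0],"dr":[0,0,-1.15]},{"grip":1,"travel":[0,0,0],"dr":[0,0,0]}]' >/dev/null
python3 tq.py R 1 1
python3 -m creep '[{"grip":1,"travel":[-0.015,0.053,0],"dr":[0,0,-1.15]},{"grip":1,"travel":[0,0,0],"dr":[0,0,0]}]' >/dev/null
python3 tq.py R 1 1
```

```text
rel pivot mm [ 59.9 -32.5] r 68.2 F push 10.57 F [-6.9 -8.9  6.7] q6 -1.55 yaw rel deg 171.4
phi post ~ 0.224
rel pivot mm [ 60.5 -31.3] r 68.1 F push 9.22 F [-5.9 -7.8  8. ] q6 -1.56 yaw rel deg 172.6
phi post ~ 0.205
```

```bash
python3 -m creep '[{"grip":1,"travel":[-0.015,0.053,0],"dr":[0,0,-1.15]},{"grip":1,"travel":[0,0,0],"dr":[0,0,0]}]' >/dev/null
python3 tq.py R 1 1
python3 -m creep '[{"grip":1,"travel":[-0.015,0.053,0],"dr":[0,0,-1.15]},{"grip":1,"travel":[0,0,0],"dr":[0,0,0]}]' >/dev/null
python3 tq.py R 1 1
```

```text
rel pivot mm [ 61.  -30.2] r 68.1 F push 14.24 F [ -8.1 -12.5   7.5] q6 -1.58 yaw rel deg 173.7
phi post ~ 0.187
rel pivot mm [ 61.5 -29.1] r 68.1 F push 14.43 F [ -8.7 -12.6   9.1] q6 -1.6 yaw rel deg 174.9
phi post ~ 0.168
```

The right button is at about 14.4 N. I'll go back and check that the left is still firm, now that the right has clamped.

```bash
python3 -m creep '[{"grip":1,"travel":[0,-0.3,0],"dr":[0,0,0]},{"grip":1,"travel":[0,-0.3,0],"dr":[0,0,0]},{"grip":1,"travel":[0,0,-0.7],"dr":[0,0,-5]},{"grip":1,"travel":[0,0,-0.7],"dr":[0,0,0]},{"grip":1,"travel":[0,0,-0.7],"dr":[0,0,0]},{"grip":1,"travel":[0,0.8,0],"dr":[0,0,0]},{"grip":1,"travel":[0,0.96,0],"dr":[0,0,0]},{"grip":1,"travel":[0,0.96,0],"dr":[0,0,0]},{"grip":1,"travel":[0,0.96,0],"dr":[0,0,0]},{"grip":1,"travel":[0,0.96,0],"dr":[0,0,0]},{"grip":1,"travel":[-0.2,0.96,0],"dr":[0,0,0]},{"grip":1,"travel":[0,0.96,0],"dr":[0,0,0]},{"grip":1,"travel":[0,0,0],"dr":[0,0,0]},{"grip":1,"travel":[0,0,0.7],"dr":[0,0,0]},{"grip":1,"travel":[0,0,0.7],"dr":[0,0,0]},{"grip":1,"travel":[0,0,0.7],"dr":[0,0,0]},{"grip":1,"travel":[0,0,0],"dr":[0,0,0]}]'
python3 tq.py L 1 -1
```

```text
t: 23.13
tool_pos: [0.5568, 0.0528, 0.2473]
tcp_rot: [-3.141, -0.004, 2.97]
force: [-0.7, -0.2, -1.2]
opening: -0.0002
grasp_force: 0.0
rel pivot mm [65.3 32.1] r 72.8 F push -0.3 F [-0.7 -0.2 -1.2] q6 -1.41 yaw rel deg 179.7
phi post ~ 0.184
```

```bash
python3 -m creep '[{"grip":1,"travel":[0,-0.12,0],"dr":[0,0,0]},{"grip":1,"travel":[0,-0.1,0],"dr":[0,0,0]},{"grip":1,"travel":[0,-0.1,0],"dr":[0,0,0]},{"grip":1,"travel":[0,0,0],"dr":[0,0,0]}]'>/dev/null
python3 tq.py L 1 -1
python3 -m creep '[{"grip":1,"travel":[0,-0.06,0],"dr":[0,0,0]},{"grip":1,"travel":[0,0,0],"dr":[0,0,0]}]'>/dev/null
python3 tq.py L 1 -1
python3 -m creep '[{"grip":1,"travel":[0,-0.06,0],"dr":[0,0,0]},{"grip":1,"travel":[0,0,0],"dr":[0,0,0]}]'>/dev/null
python3 tq.py L 1 -1
```

```text
rel pivot mm [66.4 24. ] r 70.6 F push -0.37 F [ 0.3 -0.4  0.3] q6 -1.43 yaw rel deg 179.7
phi post ~ 0.074
rel pivot mm [66.3 22.9] r 70.2 F push 0.59 F [0.5 0.5 0.1] q6 -1.43 yaw rel deg 179.7
phi post ~ 0.06
rel pivot mm [66.4 22. ] r 69.9 F push 6.94 F [1.5 6.8 2.7] q6 -1.43 yaw rel deg 179.7
phi post ~ 0.046
```

```bash
python3 -m creep '[{"grip":1,"travel":[0,-0.06,0],"dr":[0,0,0]},{"grip":1,"travel":[0,0,0],"dr":[0,0,0]}]'>/dev/null
python3 tq.py L 1 -1
```

```text
rel pivot mm [66.4 20.8] r 69.6 F push 11.6 F [ 2.1 11.4  4.1] q6 -1.43 yaw rel deg 179.7
phi post ~ 0.031
```

Both hold. Next is the dial: two wrist views.

```bash
python3 -m creep '[{"grip":1,"travel":[0,0.3,0],"dr":[0,0,0]},{"grip":1,"travel":[0,0.3,0],"dr":[0,0,0]},{"grip":1,"travel":[0,0,-0.9],"dr":[0,0,0]},{"grip":1,"travel":[0,0,-0.9],"dr":[0,0,0]},{"grip":1,"travel":[0,0,-0.9],"dr":[0,0,0]},{"grip":1,"travel":[-0.16,-0.95,-0.35],"dr":[0,0,0]},{"grip":1,"travel":[-0.16,-0.95,-0.35],"dr":[0,0,0]},{"grip":0,"travel":[-0.16,-0.95,-0.35],"dr":[0,0,0]},{"grip":0,"travel":[-0.16,-0.95,-0.35],"dr":[0,0,0]},{"grip":0,"travel":[-0.16,-0.95,-0.35],"dr":[0,0,0]},{"grip":0,"travel":[-0.16,-0.95,-0.35],"dr":[0,0,0]},{"grip":0,"travel":[-0.16,-0.95,-0.35],"dr":[0,0,0]},{"grip":0,"travel":[-0.16,-0.95,-0.35],"dr":[0,0,0]},{"grip":0,"travel":[-0.16,-0.95,-0.35],"dr":[0,0,0]},{"grip":0,"travel":[-0.16,-0.95,-0.35],"dr":[0,0,0]},{"grip":0,"travel":[0,0,0],"dr":[0,0,0]},{"grip":0,"travel":[0,0,0],"dr":[0,0,0]}]'
python3 - <<'E'
from h import *
look('d1',names=DN)
E
python3 -m creep '[{"grip":0,"travel":[-0.3,-0.5,0],"dr":[0,0,0]},{"grip":0,"travel":[-0.6,-0.9,0],"dr":[0,0,0]},{"grip":0,"travel":[-0.6,-0.9,0],"dr":[0,0,0]},{"grip":0,"travel":[-0.6,-0.9,0],"dr":[0,0,0]},{"grip":0,"travel":[-0.6,-0.9,0],"dr":[0,0,0]},{"grip":0,"travel":[-0.5,-0.8,0],"dr":[0,0,0]},{"grip":0,"travel":[0,0,0],"dr":[0,0,0]},{"grip":0,"travel":[0,0,0],"dr":[0,0,0]}]'
python3 - <<'E'
from h import *
look('d2',names=DN)
a=cv2.imread('pics/d1.png');b=cv2.imread('pics/d2.png')
cv2.imwrite('pics/d12.png',np.vstack([a[120:400],b[80:400]]))
E
```

```text
t: 25.38
tool_pos: [0.5571, -0.1857, 0.4051]
tcp_rot: [-3.141, 0.0, 2.968]
force: [-1.3, 0.5, -0.3]
opening: 0.0427
grasp_force: 0.0
controller [([180.0, 7.0], 0.64), ([226.0, 156.0], 0.63), ([67.0, 39.0], 0.62)]
dial_grip [([23.0, 38.0], 0.63), ([202.0, 185.0], 0.6)]
dial_mark [([199.0, 225.0], 0.82), ([28.0, 72.0], 0.57)]
t: 26.25
tool_pos: [0.6152, -0.3203, 0.4041]
tcp_rot: [3.141, -0.001, 2.969]
force: [-0.3, 0.0, -0.2]
opening: 0.0425
grasp_force: 0.0
controller [([322.0, 90.0], 0.57)]
dial_grip [([326.0, 95.0], 0.59)]
dial_mark [([311.0, 146.0], 0.6), ([571.0, 42.0], 0.35)]
```

View pics/d12.png

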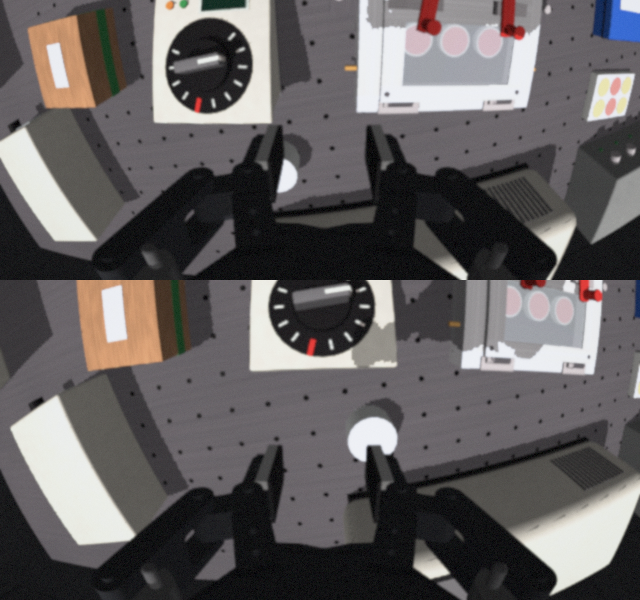

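d1 shows the white controller with its red mark at (199,225), the bar from (173,190) to (225,177) with the white end on the right, and back corners at (153,244) and (272,240). d2 shows the mark at (311,147), the bar from (291,103) to (352,89), and back corners at (250,170) and (397,166).

```bash
cat > dial.py <<'E'
from h import *
C={t:pickle.load(open(f'pics/{t}.pkl','rb'))[1] for t in ['d1','d2']}
C['top']=calibration('top');C['scene']=calibration('scene')
T=np.radians(20)
def red(fn,u,v,k=9):
    im=cv2.imread(fn).astype(int); s=im[v-k:v+k+1,u-k:u+k+1]
    m=(s[:,:,2]>110)&(s[:,:,1]<100)&(s[:,:,0]<100); y,x=np.nonzero(m); return (u-k+x.mean(),v-k+y.mean())
def P(n,p):
    x,y,w,dx,dy,a=p
    up=np.array([np.cos(T),0,np.sin(T)]); nn=np.array([-np.sin(T),0,np.cos(T)]); lf=np.array([0,1,0])
    D=np.array([dx,dy,.039+(dx+.075)*.36])
    dr=lambda A: np.cos(A-2.356)*up-np.sin(A-2.356)*lf
    q={'mark':D+.044*dr(2.6),'end':D+.025*dr(a)+.031*nn,'tail':D-.025*dr(a)+.031*nn,'grip':D+.022*nn,'D':D,
       'BL':[.075,.07,.093],'BR':[.075,-.07,.093],'FL':[-.075,.07,.039],'FR':[-.075,-.07,.039]}[n]
    c,s=np.cos(w),np.sin(w)
    return np.array([x+c*q[0]-s*q[1],y+s*q[0]+c*q[1],q[2]])
k=360/800
obs=[('d1','mark',*red('pics/d1.png',199,225)),('d2','mark',*red('pics/d2.png',311,147)),
('top','mark',*red('pics/top0.png',412,168,5)),('scene','mark',*red('pics/scene0.png',251,273,5)),
('d1','end',225,177.5),('d1','tail',173,190),('d2','end',352,89),('d2','tail',291,102),
('d1','BR',153,243),('d1','BL',272,242),('d2','BR',250,170),('d2','BL',397,168),
('top','BL',180+462*k,110+109*k),('top','BR',180+559*k,110+121*k),('top','FR',180+541*k,110+231*k),('top','FL',180+443*k,110+221*k)]
W={'d1':1,'d2':1,'top':2,'scene':2}
f=lambda p:np.concatenate([W[o[0]]*(proj(P(o[1],p),C[o[0]],'wrist' if o[0][0]=='d' else o[0])-o[2:]) for o in obs])
r=least_squares(f,[.53,-.32,-.15,0,0,.6],loss='soft_l1',f_scale=2)
if __name__=='__main__':
    print(np.round(r.x,4)); e=f(r.x).reshape(-1,2)
    for o,kk in zip(obs,e): print(o[:2],np.round(o[2:],1),np.round(kk/W[o[0]],1))
    for n in ['grip','mark','end','tail']: print(n,np.round(P(n,r.x),4))
E
python3 dial.py
```

```text
[ 5.227e-01 -3.070e-01 -1.435e-01  1.780e-02  1.000e-04  5.963e-01]
('d1', 'mark') [197.6 224.3] [1.2 1.6]
('d2', 'mark') [311.1 146.4] [0.7 2. ]
('top', 'mark') [411.9 168.2] [ 0.8 -0.5]
('scene', 'mark') [250.9 272.6] [0.8 0.7]
('d1', 'end') [225.  177.5] [-6.6 -0.3]
('d1', 'tail') [173 190] [ 0.5 -1. ]
('d2', 'end') [352  89] [-2.3 -1.3]
('d2', 'tail') [291 102] [ 2.1 -2.7]
('d1', 'BR') [153 243] [ 0.6 -1.2]
('d1', 'BL') [272 242] [0.2 0.7]
('d2', 'BR') [250 170] [-0.4 -0. ]
('d2', 'BL') [397 168] [ 1.  -2.2]
('top', 'BL') [387.9 159. ] [ 0.1 -0.7]
('top', 'BR') [431.6 164.4] [1.2 0.3]
('top', 'FR') [423.4 214. ] [-0.1 -0. ]
('top', 'FL') [379.4 209.4] [ 0.3 -1.8]
grip [ 0.533  -0.3084  0.0931]
mark [ 0.5786 -0.3257  0.087 ]
end [ 0.5291 -0.283   0.0999]
tail [ 0.5308 -0.3329  0.1032]
```

The fit holds to about 2 px. The dial axis grip point is at (0.533, -0.308, 0.093) and the dial angle is about 0.60. Now I'll compute the moves.

```bash
cat > goal.py <<'E'
from dial import *
import sys
h=float(sys.argv[1]); a=float(sys.argv[2]) if len(sys.argv)>2 else r.x[5]
w=r.x[2]; Rc=Ro.from_euler('z',w).as_matrix()
n=Rc@[-np.sin(T),0,np.cos(T)]; up=Rc@[np.cos(T),0,np.sin(T)]; lf=Rc@[0,1,0]
u=np.cos(a-2.356)*up-np.sin(a-2.356)*lf
Rt=np.column_stack([u,np.cross(-n,u),-n])
G=P('D',r.x)+n*(h+.173)
t,R=pose()
rv=(R.inv()*Ro.from_matrix(Rt)).as_rotvec(degrees=True)
print('rotvec',np.round(rv,2),'travel in target frame units',np.round(Rt.T@(G-t)/.025,2),'in current frame',np.round(R.inv().apply(G-t)/.025,3),'goal',np.round(G,4),'q',np.round(bot.state()['joint_pos'],2))
E
python3 goal.py .07
```

```text
rotvec [-14.   -16.48  76.75] travel in target frame units [ 1.32 -7.25  1.76] in current frame [ 6.315 -0.237  4.17 ] goal [ 0.4582 -0.2976  0.3008] q [-0.56  0.59  1.16  0.    1.39 -1.96]
```

```bash
python3 -m creep '[{"grip":0,"travel":[0,0,0],"dr":[-1.17,-1.37,6.4]},{"grip":0,"travel":[0,0,0],"dr":[-1.17,-1.37,6.4]},{"grip":0,"travel":[0,0,0],"dr":[-1.17,-1.37,6.4]},{"grip":0,"travel":[0,0,0],"dr":[-1.17,-1.37,6.4]},{"grip":0,"travel":[0,0,0],"dr":[-1.17,-1.37,6.4]},{"grip":0,"travel":[0,0,0],"dr":[-1.17,-1.37,6.4]},{"grip":0,"travel":[0,0,0],"dr":[-1.17,-1.37,6.4]},{"grip":0,"travel":[0,0,0],"dr":[-1.17,-1.37,6.4]},{"grip":0,"travel":[0,0,0],"dr":[-1.17,-1.37,6.4]},{"grip":0,"travel":[0,0,0],"dr":[-1.17,-1.37,6.4]},{"grip":0,"travel":[0,0,0],"dr":[-1.17,-1.37,6.4]},{"grip":0,"travel":[0,0,0],"dr":[-1.17,-1.37,6.4]},{"grip":0,"travel":[0,0,0],"dr":[0,0,0]},{"grip":0,"travel":[0,0,0],"dr":[0,0,0]}]'
python3 goal.py .07
```

```text
t: 27.62
tool_pos: [0.6147, -0.3188, 0.4052]
tcp_rot: [2.799, 0.064, 1.608]
force: [0.8, 0.7, -0.1]
opening: 0.0427
grasp_force: 0.0
rotvec [-0.02 -0.06  0.14] travel in target frame units [ 1.33 -7.25  1.76] in current frame [ 1.345 -7.241  1.768] goal [ 0.4582 -0.2976  0.3008] q [-0.6   0.52  1.32  0.18  0.99 -0.72]
```

```bash
python3 -m creep '[{"grip":0,"travel":[0.1,-0.5,0],"dr":[0,0,0]},{"grip":0,"travel":[0.17,-0.95,0.2],"dr":[0,0,0]},{"grip":0,"travel":[0.18,-0.95,0.25],"dr":[0,0,0]},{"grip":0,"travel":[0.18,-0.95,0.25],"dr":[0,0,0]},{"grip":0,"travel":[0.18,-0.95,0.25],"dr":[0,0,0]},{"grip":0,"travel":[0.18,-0.95,0.25],"dr":[0,0,0]},{"grip":0,"travel":[0.18,-0.95,0.25],"dr":[0,0,0]},{"grip":0,"travel":[0.18,-0.95,0.3],"dr":[0,0,0]},{"grip":0,"travel":[0,-0.1,0],"dr":[0,0,0]},{"grip":0,"travel":[0,0,0],"dr":[0,0,0]},{"grip":0,"travel":[0,0,0],"dr":[0,0,0]}]'
python3 goal.py .013
python3 - <<'E'
from h import *
im=capture('wrist');cv2.imwrite('pics/d3.png',im[120:400,120:520,::-1])
from dial import P,r
c=calibration('wrist')
for n in ['grip','end','tail','mark']: print(n,np.round(proj(P(n,r.x),c,'wrist'))-[120,120])
E
```

```text
t: 28.53
tool_pos: [0.4588, -0.2979, 0.3013]
tcp_rot: [2.797, 0.064, 1.606]
force: [0.3, -0.1, -0.3]
opening: 0.0429
grasp_force: 0.0
rotvec [0.06 0.   0.03] travel in target frame units [ 0.01 -0.03  2.29] in current frame [ 0.014 -0.035  2.291] goal [ 0.4774 -0.3004  0.2472] q [-0.74  0.47  1.79  0.34  0.62 -1.04]
grip [201. 102.]
end [200.  70.]
tail [201. 142.]
mark [254. 114.]
```

View pics/d3.png

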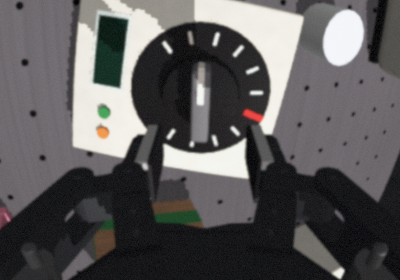

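The bar lies aligned between the fingers at (201,100), and the red mark at (253,116) is where predicted. I'll descend and grip.

```bash
python3 -m creep '[{"grip":0,"travel":[0,0,0.5],"dr":[0,0,0]},{"grip":0,"travel":[0,0,0.5],"dr":[0,0,0]},{"grip":0,"travel":[0,0,0.5],"dr":[0,0,0]},{"grip":0,"travel":[0,0,0.4],"dr":[0,0,0]},{"grip":0,"travel":[0,0,0.3],"dr":[0,0,0]},{"grip":0,"travel":[0,0,0],"dr":[0,0,0]},{"grip":1,"travel":[0,0,0],"dr":[0,0,0]},{"grip":1,"travel":[0,0,0],"dr":[0,0,0]},{"grip":1,"travel":[0,0,0],"dr":[0,0,0]},{"grip":1,"travel":[0,0,0],"dr":[0,0,0]},{"grip":1,"travel":[0,0,0],"dr":[0,0,0]},{"grip":1,"travel":[0,0,0],"dr":[0,0,0]}]' 30
python3 goal.py .013 2.6
```

```text
t: 29.58
tool_pos: [0.4756, -0.3003, 0.2491]
tcp_rot: [2.799, 0.063, 1.603]
force: [-14.6, -5.0, -0.9]
opening: 0.0114
grasp_force: 30.7
rotvec [-6.000e-02  6.000e-02  1.147e+02] travel in target frame units [ 0.04 -0.02  0.1 ] in current frame [0.001 0.044 0.098] goal [ 0.4774 -0.3004  0.2472] q [-0.72  0.57  1.79  0.39  0.52 -1.08]
```

```bash
python3 -m creep '[{"grip":1,"travel":[0,-0.04,0],"dr":[0,0,0]},{"grip":1,"travel":[0,0,0],"dr":[0,0,0]},{"grip":1,"travel":[0,0,0],"dr":[0,0,0]}]'
```

```text
t: 29.83
tool_pos: [0.4752, -0.3003, 0.249]
tcp_rot: [2.798, 0.064, 1.603]
force: [-9.5, -3.0, 0.7]
opening: 0.0113
grasp_force: 30.9
```

```bash
python3 -m creep '[{"grip":1,"travel":[0,-0.07,0],"dr":[0,0,0]},{"grip":1,"travel":[0,0,0],"dr":[0,0,0]},{"grip":1,"travel":[0,0,0],"dr":[0,0,3]},{"grip":1,"travel":[0,0,0],"dr":[0,0,5]},{"grip":1,"travel":[0,0,0],"dr":[0,0,5]},{"grip":1,"travel":[0,0,0],"dr":[0,0,5]},{"grip":1,"travel":[0,0,0],"dr":[0,0,5]},{"grip":1,"travel":[0,0,0],"dr":[0,0,5]},{"grip":1,"travel":[0,0,0],"dr":[0,0,5]},{"grip":1,"travel":[0,0,0],"dr":[0,0,5]}]'
python3 goal.py .013 2.6
```

```text
t: 30.67
tool_pos: [0.4746, -0.3003, 0.2489]
tcp_rot: [2.827, -0.159, 0.972]
force: [2.7, 1.7, 2.3]
opening: 0.011
grasp_force: 30.7
rotvec [ 6.000e-02 -1.000e-01  7.647e+01] travel in target frame units [ 0.08 -0.04  0.1 ] in current frame [0.052 0.066 0.103] goal [ 0.4774 -0.3004  0.2472] q [-0.73  0.57  1.79  0.4   0.51 -0.42]
```

Forces are low. I'll turn the remaining 76.5° (the last row had not yet settled).

```bash
python3 -m creep '[{"grip":1,"travel":[0,0,0],"dr":[0,0,5]},{"grip":1,"travel":[0,0,0],"dr":[0,0,6]},{"grip":1,"travel":[0,0,0],"dr":[0,0,6]},{"grip":1,"travel":[0,0,0],"dr":[0,0,6]},{"grip":1,"travel":[0,0,0],"dr":[0,0,6]},{"grip":1,"travel":[0,0,0],"dr":[0,0,6]},{"grip":1,"travel":[0,0,0],"dr":[0,0,6]},{"grip":1,"travel":[0,0,0],"dr":[0,0,6]},{"grip":1,"travel":[0,0,0],"dr":[0,0,6]},{"grip":1,"travel":[0,0,0],"dr":[0,0,6]},{"grip":1,"travel":[0,0,0],"dr":[0,0,6]},{"grip":1,"travel":[0,0,0],"dr":[0,0,5]},{"grip":1,"travel":[0,0,0],"dr":[0,0,0]},{"grip":1,"travel":[0,0,0],"dr":[0,0,0]}]'
python3 goal.py .013 2.6
```

```text
t: 31.83
tool_pos: [0.4746, -0.3004, 0.2489]
tcp_rot: [-3.097, -0.348, -0.275]
force: [2.9, 1.9, 6.7]
opening: 0.0111
grasp_force: 31.4
rotvec [ 0.   -0.11  6.88] travel in target frame units [ 0.08 -0.04  0.1 ] in current frame [ 0.081 -0.03   0.101] goal [ 0.4774 -0.3004  0.2472] q [-0.73  0.57  1.79  0.4   0.51  0.79]
```

```bash
python3 -m creep '[{"grip":1,"travel":[0,0,0],"dr":[0,0,3.5]},{"grip":1,"travel":[0,0,0],"dr":[0,0,3.4]},{"grip":1,"travel":[0,0,0],"dr":[0,0,0]},{"grip":1,"travel":[0,0,0],"dr":[0,0,0]},{"grip":0,"travel":[0,0,0],"dr":[0,0,0]},{"grip":0,"travel":[0,0,0],"dr":[0,0,0]},{"grip":0,"travel":[0,0,0],"dr":[0,0,0]},{"grip":0,"travel":[0,0,0],"dr":[0,0,0]},{"grip":0,"travel":[0,0,-0.4],"dr":[0,0,0]},{"grip":0,"travel":[0,0,-0.7],"dr":[0,0,0]},{"grip":0,"travel":[0,0,-0.9],"dr":[0,0,0]},{"grip":0,"travel":[0,0,-0.9],"dr":[0,0,0]},{"grip":0,"travel":[0,0,-0.9],"dr":[0,0,0]},{"grip":0,"travel":[0,0,-0.9],"dr":[0,0,0]},{"grip":0,"travel":[0,0,0],"dr":[0,0,0]},{"grip":0,"travel":[0,0,0],"dr":[0,0,0]}]'
python3 goal.py .013 2.6
python3 - <<'E'
from h import *
c=calibration('wrist');im=capture('wrist')
from dial import P,r
pts={}
for n in ['grip','mark','D']: pts[n]=proj(P(n,r.x),c,'wrist'); print(n,np.round(pts[n]))
p=r.x.copy();p[5]=2.6
for n in ['end','tail']: print(n,np.round(proj(P(n,p),c,'wrist')))
u,v=pts['D'].astype(int); print(u,v)
a=im[max(0,v-70):v+70,max(0,u-70):u+70,::-1]; a=cv2.resize(a,None,fx=3.6,fy=3.6,interpolation=cv2.INTER_CUBIC)
s=capture('scene')[170:260,270:390,::-1]; s=cv2.resize(s,(380,285),interpolation=cv2.INTER_CUBIC)
H=max(a.shape[0],285); o=np.zeros((H,a.shape[1]+380-100,3),np.uint8) if 0 else np.zeros((H,min(a.shape[1],420)+380,3),np.uint8)
o[:a.shape[0],:min(a.shape[1],420)]=a[:,40:460] if a.shape[1]>=460 else a[:,:420]; o[:285,-380:]=s
cv2.imwrite('pics/f.png',o[:600])
E
```

```text
t: 33.17
tool_pos: [0.434, -0.2947, 0.3601]
tcp_rot: [-3.054, -0.341, -0.406]
force: [0.2, 0.2, -0.1]
opening: 0.0427
grasp_force: 0.0
rotvec [ 0.05 -0.15 -0.17] travel in target frame units [ 0.09 -0.05  4.84] in current frame [ 0.08  -0.052  4.841] goal [ 0.4774 -0.3004  0.2472] q [-0.77  0.36  1.77  0.3   0.75  0.99]
grip [322. 194.]
mark [322. 140.]
D [322. 187.]
end [322. 168.]
tail [322. 225.]
322 187
```

View pics/f.png

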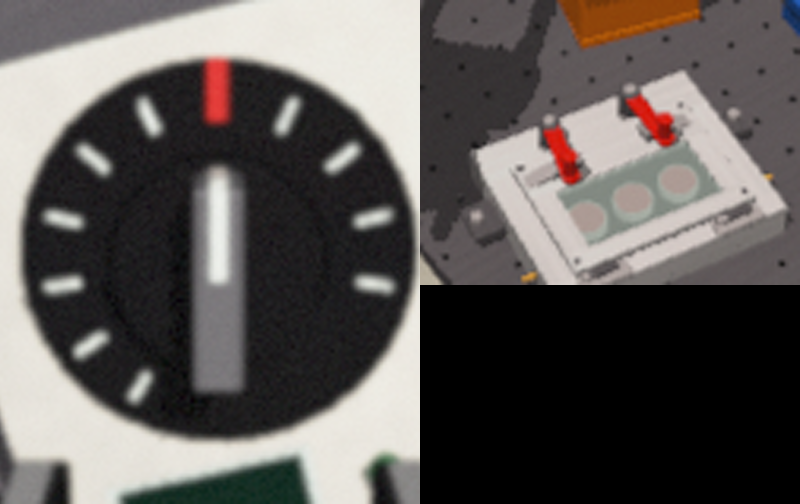

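The white pointer at (217,230) points straight at the red mark at (217,90). Both red wings lie in over the shut lid, at (568,150) and (650,115), and the robot is clear. Handing in.

```bash
python3 -c "
from workcell import workorder
print(workorder.close_job())"
```

```text
the job is handed in; nothing more can be done
None
```

I handed the job in at about 33 s: lid down on its seal, both turnbuttons bitten and holding (last pushed with about 12 N left, 14 N right), dial pointer on the red 37-degree mark, and the robot touching nothing; the call returned no verdict.

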